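# Take the filler cap off the oil reservoir

### The job

The oil reservoir needs topping up: swing its latch lever fully free, open the cover all the way back, and take off the filler cap beneath. Nobody knows whether the cap has a right-hand or a left-hand thread, so try it both ways, find the way it loosens, turn it until it stops and lift it straight off. Finish while holding the cap upright in the gripper, still, about a hand's breadth straight above the neck, with the latch and cover left open and the other things on the bench left where they stand.

Things in the scene. Friction and masses are not known exactly. Their poses are not given: they have to be found in the camera images.
- reservoir: the oil reservoir, a dark steel block 160 (x) x 180 (y) x 65 mm high, fixed on a base plate 190 x 210 x 8 mm. Origin: centre of its underside on the bench. Its x axis points away from the robot, to the cover's hinge; its y axis points left, to the latch; its yaw varies by up to 0.35 rad. The cover, latch and filler neck sit on it and turn with it
- latch_hinge (a point): the latch's vertical pivot, 9 mm above the block's top, on an ear on the left side. The lever lies level at this height
- latch_peg (a point): the middle of the latch's upright round peg, 14 mm thick, 34 mm tall (17 mm above and below this point), on the end of the lever 55 mm from the pivot; push it sideways or pinch it
- latch (a joint): angle of the latch lever, rad: near 0 (0 to 0.2) the peg points to the left, away from the cover, and the lever's nose lies over the cover's lip and blocks it. It grows as the peg swings round towards the robot (anticlockwise from above); the nose is clear of the lip beyond about 1.2; stop at 1.7. Light friction, stays where it is left
- cover_handle (a point): the middle of the cover's handle, a level round bar 10 mm thick and 80 mm long (along the reservoir's y) between two arms, 32 mm in front of the cover's front wall; it travels with the cover
- cover_hinge (a point): a point on the cover's hinge axis, which runs level along the reservoir's y at the far edge of the block, 1 mm above the block's top. The handle moves about it on a radius of 183 mm. The cover is a steel sheet hood 150 x 140 mm and 49 mm high, 0.35 kg, over the filler cap
- cover (a joint): opening angle of the cover, rad: 0 shut, grows as the handle is lifted up and over, away from the robot. Below about 1.1 it falls shut, near 1.2 it balances, beyond 1.3 it falls slowly open by itself to its stop at 1.95, where it leans back behind the hinge and leaves the cap clear
- neck_top (a point): centre of the top of the filler neck, a ring 46 mm across, 5 mm above the block's top, 90 mm in front of the hinge axis; the cap sits on it. The coarse thread is right- or left-hand, which cannot be seen: the wrong way, the cap meets a hard stop within 0.25 rad; the right way, it turns 0.9 to 1.1 rad to a stop and then lifts straight out. Before that it rises 2 to 3 mm at most
- cap_center (a point): centre of the filler cap's round head: 48 mm across, ribbed sides, from 17 mm below this point to 17 mm above (sides to 12 mm above). Axis z up; x along the raised bar (38 x 7 x 6 mm) across its top, which starts along the reservoir's x within 0.07 rad. A stem 34 mm across reaches 24 mm down into the neck. About 0.15 kg. Hidden under the cover at first
- oil_can: a thumb oiler with a cone body and a bent spout, 76 mm wide and 166 mm tall, standing right of the reservoir; a bystander. Origin: centre of its underside
- match_tin: a flat brass tin, 42 x 64 x 18 mm, lying in front of the reservoir to the right; a bystander. Origin: centre of its underside
- bolt_tin: an open rusty tin, 75 mm wide and 60 mm tall, standing in front of the reservoir to the left; a bystander. Origin: centre of its underside
- tin_mug: a dark tin mug, 80 mm tall, far left; a bystander. Origin: centre of its underside
- whetstone: a whetstone in a wooden bed, 63 x 202 x 43 mm, far left; a bystander. Origin: centre of its underside
- nail_tin: a tin of nails, 89 mm wide, 85 mm tall, to the left; a bystander. Origin: centre of its underside

How it is judged (in metres and radians):
On the way, in this order (a step that is already met when the one before it is completed fails the run):
1. the latch lever is swung free, the cover still shut (value of joint latch above 1.2 rad and value of joint cover below 0.1 rad), for 0.1 s.
2. the cover is open, the cap still on its neck (value of joint latch above 1.2 rad and value of joint cover above 1.6 rad and z of cap_center in the frame of reservoir below 0.1 m), for 0.2 s.
3. the cap is turned loose on its neck (angle between the x axis of cap_center and the x axis of reservoir, either way round above 0.65 rad and z of cap_center in the frame of reservoir below 0.1 m), for 0.05 s.
At the end, for the whole second after the job is handed in: the cap is held still and upright (within 20 degrees) by the fingers alone, its underside 40 to 200 mm above the neck and within 60 mm of straight above it; the latch is beyond 1.2 rad and the cover beyond 1.6 rad (value of joint latch above 1.2 rad and value of joint cover above 1.6 rad and z of cap_center in the frame of neck_top between 0.057 and 0.217 m and horizontal distance between cap_center and neck_top below 0.06 m and angle between cap_center's own z axis and vertical below 0.35 rad and linear speed of cap below 0.03 m/s and contact force between cap and the fingers above 1 N and contact force between cap and reservoir below 0.3 N and contact force between cap and cover below 0.3 N); the arm keeps its last pose, push and grip.
It fails at once if a bystander is shifted by more than 40 mm or knocked over (distance of any of oil_can, match_tin, bolt_tin, tin_mug, whetstone, nail_tin from where it was at the start of the episode above 0.04 m or angle between any of oil_can, match_tin, bolt_tin, tin_mug, whetstone, nail_tin's own z axis and vertical above 0.6 rad).
It also fails if it takes over 72 s, if anything falls off the work surface, if the arm or the gripper's body presses on something with over 40 N, if the wrist force passes 120 N, or if a joint passes its speed limit or range.

### The arm

A 7-joint arm with a two-finger parallel gripper is mounted at the origin on a cart in front of the work surface, level with it; the furniture and walls round the work are solid. World frame = base frame: x ahead of the robot, y to its left, z up, the work surface at z = 0. Lengths are in m, angles in degrees, forces in N, time in s.
With the tool pointing down it reaches from about 0.425 to 0.925 m from the base axis. Payload 6.8 kg.
Tool frame: the origin (TCP) lies midway between the tips of the shut fingers; the grasp point (between the pads) lies 19 mm behind it; z points along the fingers, y is the line along which they close (so a half turn about z gives the same grasp; the last joint's range is limited). The gripper opens to 85 mm and grips with 20 to 120 N. Pads are 22 mm wide; open, the fingers measure 114 mm over their backs; the gripper's body (76 mm by 85 mm) begins 54 mm behind the grasp point. The pads swing forward as they close: fully open they stand 13 mm farther back than shut.
Start: joints at [62.733, 27.33, 1.283, 89.118, -0.659, 63.558, -4.761], TCP at [0.243, -0.63, 0.231] pointing down, gripper open.
Joint ranges: [-169.35, 169.35], [-19.33, 120.38], [-80.79, 83.38], [13.8, 139.57], [-78.32, 258.32], [9.67, 109.79], [-169.56, 169.56]. Speed limits (degrees/s): [136.94, 136.94, 180, 180, 180, 180, 180].

### API

Orientations are given as [roll, pitch, yaw] about the fixed x, y, z axes, in that order (R = Rz(yaw) Ry(pitch) Rx(roll)).
In Python, from cell import ctrl gives the robot as it stands.
- The arm moves only by the shell command python3 -m inch 'ROWS'. ROWS is JSON, a list of rows, each an object with "translation": the shift along the tool's x, y, z in cm, a list of three; "angular": the turn, a rotation vector about the tool's x, y, z in degrees, a list of three; "hand": the closure, from 0 (fully open) to 1 (shut). A call has 1 to 12 rows; each row is the pose to reach, as a shift and turn from the pose commanded when the call began, along the tool's axes at that moment; what a row does not reach only later rows make up. A row lasts 1/12 s, in which the tool goes at most 41.7 mm and 7.16 degrees, less where a joint would pass 70% of its speed; a pose out of reach is approached as far as the arm can. A call with a gripper value outside its range is refused whole. The fingers move at their own pace and stop on an object; the grip force is fixed at half the most. Time passes only in rows, so rows that repeat a pose let the fingers close. It gives the time, the measured TCP pose, the force, the opening and the grip force at its end, in the units of the state.
- ctrl.get_obs(): the state, without advancing time (a new reading comes with each control period).
- ctrl.snapshot(name): name is "scene" or "top"; returns (picture, depth): 480x640x3 uint8, blue, green, red; 480x640 float32, m along the optical axis (not along the pixel's ray), 0 where there is no reading.
- ctrl.camera_info(name): a dict with "fx", "fy", "cx", "cy" (pixels), "R" (3x3) and "t" (3): a world point X has camera coordinates R X + t. Camera axes: x right, y down, z forward; pixel columns grow to the right and rows downward; lengths in m; the calibration is good to about 2 mm. A picture is of the moment at which its call begins. camera_info takes no time and is no camera call.
- ctrl.hand_in(): hands the job in; it is judged then, once.
Trained networks look in the newest picture that a camera, given by its name, has taken for a name from the list of things; names that differ only in an ending like _2 or _b are one class to them, and where a whole thing is asked for, a point or a joint stands for the part that bears it (a point fixed in the world has none). Each returns a list of dicts, best first, with "p" (0 to 1); they miss things now and then, are a little off and sometimes report something else, mostly with a low value. They report only what shows in the picture. A call takes as long as a camera call.
- ctrl.spot_in(camera, name): "uv" ([column, row] in pixels, amid what is visible of it).
- ctrl.cut_out(camera, name): "mask" (480x640 bool, what is visible of it) and "uv" ([column, row] in pixels, amid what is visible of it).
- ctrl.landmark_of(camera, name): "uv" ([column, row] in pixels: a listed point, or the origin of a listed thing).
The state is a dict: "clock": time; "joint_pos": joint angles; "joint_velocities": joint speeds; "joint_efforts": joint torques, N m; "position": TCP position; "orientation": TCP orientation; "ft_force": force on the tool from outside, world axes, zero at the start; "torque": the same for the moment, N m; "width": opening from 0.0 (shut) to 1.0 (fully open); "grip_force": force on a finger pad.
Only numpy, scipy, OpenCV 4.12 (cv2) and the standard library are available. Lean on these libraries where they do the work, as an engineer would, in place of code of your own. Each camera call takes 0.05 s, during which the arm holds its last target. There are 200 camera calls.

## Working session

There is one attempt and no reset: what is moved stays moved. The work goes in short steps, Python scripts to look and compute and a shell command to move; the robot and the scene stay as the last step left them, time stands still between calls to the robot, and variables do not carry over. Pictures are saved under pics/ and viewed, at most 10 in all, crops included, and the job is handed in when it is done.

```bash
ls; mkdir -p pics
cat > h.py <<'E'
import numpy as np, cv2
from cell import ctrl
from scipy.spatial.transform import Rotation as Ro
def ray(cam,uv):
    c=ctrl.camera_info(cam);R=np.array(c['R']);t=np.array(c['t'])
    d=R.T@np.array([(uv[0]-c['cx'])/c['fx'],(uv[1]-c['cy'])/c['fy'],1]);return -R.T@t,d
def px(cam,uv,depth):
    o,d=ray(cam,uv);return o+d*depth
def atz(cam,uv,z):
    o,d=ray(cam,uv);return o+d*(z-o[2])/d[2]
def tri(a,b):
    (o1,d1),(o2,d2)=ray('scene',a),ray('top',b)
    s=np.linalg.lstsq(np.c_[d1,-d2],o2-o1,rcond=None)[0]
    p,q=o1+d1*s[0],o2+d2*s[1];return (p+q)/2,np.linalg.norm(p-q)
def rot():
    o=ctrl.get_obs();return np.array(o['position']),Ro.from_euler('xyz',o['orientation'],degrees=True).as_matrix()
E
python3 - <<'E'
from h import *
o=ctrl.get_obs();print(o)
for n in('scene','top'):
    im,d=ctrl.snapshot(n);cv2.imwrite(f'pics/{n}0.png',im);np.save(n+'_d.npy',d);c=ctrl.camera_info(n)
    print(n,-np.array(c['R']).T@c['t'],c['fx'])
for k in['latch_hinge','latch_peg','cover_handle','cover_hinge','reservoir','oil_can','match_tin','bolt_tin','tin_mug','nail_tin','whetstone']:
    r={}
    for n in('scene','top'):
        l=ctrl.landmark_of(n,k);r[n]=l[0] if l else None
        if l:print(k,n,np.round(l[0]['uv'],1),round(l[0]['p'],2))
    if r['scene'] and r['top']: print('   ',tri(r['scene']['uv'],r['top']['uv']))
E
```

```text
pics
{'clock': 0.0, 'joint_pos': array([62.73394045, 27.37664293,  1.27970163, 89.17761051, -0.6565532 ,
       63.55758523, -4.75988457]), 'joint_velocities': array([ 0.00959967,  0.01537737,  0.02125703,  0.08421667,  0.0761488 ,
       -0.05523777,  0.02089383]), 'joint_efforts': array([ 2.09892814e-04, -5.96451795e+01,  1.60823911e+00, -2.81191367e+01,
        1.25412340e-02,  9.47741442e-03,  2.55452346e-05]), 'position': array([ 0.24246228, -0.62932351,  0.23032088]), 'orientation': array([-1.79895957e+02,  9.75435331e-03,  2.10763202e+01]), 'ft_force': array([-0.72835188,  0.57261947,  0.25332269]), 'torque': array([-0.00655662,  0.01316531,  0.0142339 ]), 'grip_force': 0.0, 'width': 0.9992588588375796}
scene [-0.5537255   0.85976417  0.73290218] 515.0415590275765
top [0.41531702 0.10086371 1.38382404] 525.8065699568091
latch_hinge scene [356.8 229.7] 0.71
latch_hinge top [391.9 210. ] 0.65
    (array([ 0.59506896, -0.09180467,  0.06934989]), np.float64(0.011360304933465123))
latch_peg scene [341.2 223.3] 0.52
latch_peg top [371.4 202.9] 0.59
    (array([ 0.60855757, -0.038021
[... 625 characters left out ...]
  (array([ 4.20534443e-01, -2.80021525e-01,  1.68852759e-05]), np.float64(0.0017251275993608035))
bolt_tin scene [343.2 267. ] 0.91
bolt_tin top [349.5 248.8] 0.83
    (array([0.50657283, 0.01800294, 0.0076344 ]), np.float64(0.0027296358972746454))
tin_mug scene [194.8 306.4] 0.59
tin_mug top [167.  289.5] 0.72
    (array([0.41440929, 0.49375878, 0.08259055]), np.float64(0.04476043544436561))
nail_tin scene [282.8 305.9] 0.78
nail_tin top [251.5 279.2] 0.83
    (array([0.42899923, 0.27527522, 0.00328229]), np.float64(0.001916271502187631))
whetstone scene [202.3 339.5] 0.56
whetstone top [166.3 287.7] 0.96
    (array([ 0.41050245,  0.50320761, -0.00055703]), np.float64(0.009709431572232457))
```

Run:
```python
import cv2
a=cv2.imread('pics/top0.png')[150:300,330:530];b=cv2.imread('pics/scene0.png')[170:290,310:470]
cv2.imwrite('pics/topc.png',cv2.resize(a,(800,600),interpolation=cv2.INTER_CUBIC))
cv2.imwrite('pics/scenec.png',cv2.resize(b,(800,600),interpolation=cv2.INTER_CUBIC))
```

```text
(no output)
```

View pics/topc.png

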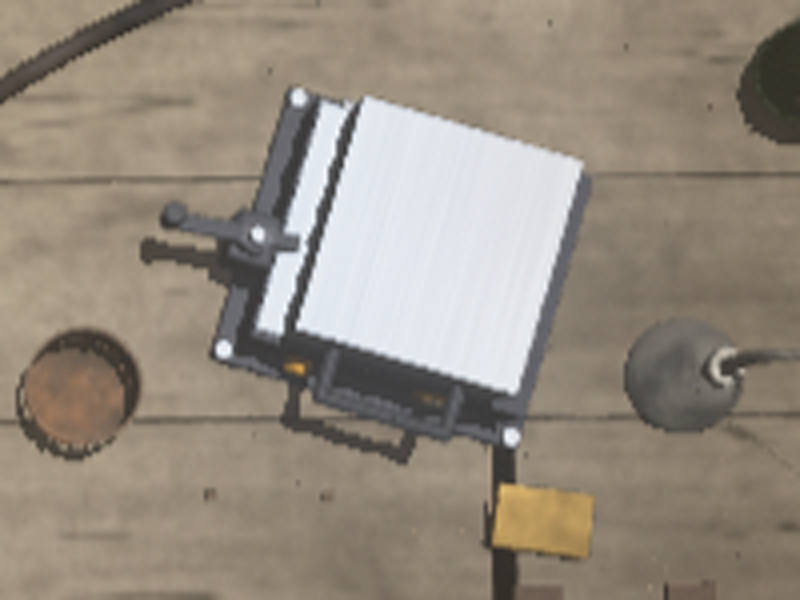

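View pics/scenec.png

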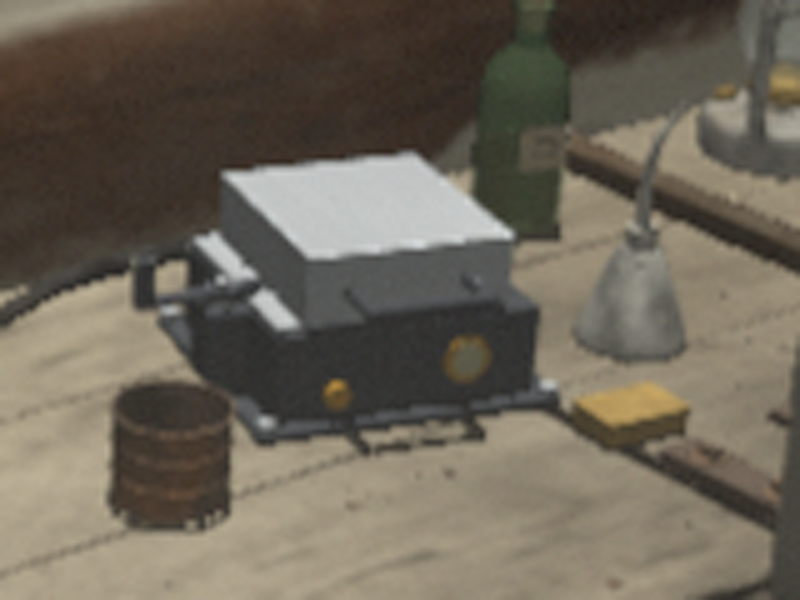

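Run:
```python
from h import *
d=np.load('top_d.npy')
im=cv2.imread('pics/top0.png')
def P(c,r): return px('top',(c,r),d[r,c])
# cover top mask: bright & z
vv,uu=np.mgrid[150:300,330:530]
c=ctrl.camera_info('top');R=np.array(c['R']);t=np.array(c['t'])
D=d[150:300,330:530]
X=np.stack([(uu-c['cx'])/c['fx']*D,(vv-c['cy'])/c['fy']*D,D],-1)
W=(X-t)@R
np.save('W.npy',W)
m=(np.abs(W[...,2]-0.118)<0.012)&(D>0)&(W[...,1]<-0.1)&(W[...,1]>-.32)&(W[...,0]>.5)
n,l,s,_=cv2.connectedComponentsWithStats(m.astype(np.uint8));k=1+s[1:,4].argmax();q=W[l==k]
print(len(q),'z',q[:,2].mean(),q[:,2].std());r=cv2.minAreaRect(q[:,:2].astype(np.float32));print(r)
for nm,(a,b) in dict(peg=(373,204),pivot=(394,208),blockstrip=(400,212),handle=(426,253),hL=(411,249),hR=(442,258),bolt=(350,248),base=(386,237)).items(): 
    print(nm,np.round(P(a,b),3))
for nm,uv,z in(('peg',(373.5,203.75),.099),('pivot',(394.5,208.5),.082),('handleL',(410,248.5),.08),('handleR',(443,258.5),.08)):print(nm,atz('top',uv,z))
m=(W[...,2]>.06)&(W[...,2]<.12)
h=m&(W[...,0]<.53)&(W[...,1]<-.1)&(W[...,1]>-.25)
print('front pts');print(np.round(W[h][::6],3))
k=ctrl.cut_out('top','cover_handle');print(k[0]['uv'],k[0]['p'],k[0]['mask'].sum())
```

```text
3564 z 0.11547442951907637 0.0025895352409287227
((0.5906393527984619, -0.19615426659584045), (0.14145980775356293, 0.15163178741931915), 72.66386413574219)
peg [ 0.609 -0.036  0.106]
pivot [ 0.601 -0.09   0.085]
blockstrip [ 0.593 -0.107  0.071]
handle [ 0.488 -0.165  0.094]
hL [ 0.498 -0.129  0.095]
hR [ 0.476 -0.205  0.089]
bolt [0.508 0.015 0.002]
base [ 0.535 -0.078  0.019]
peg [ 0.61044776 -0.03814164  0.099     ]
pivot [ 0.60059422 -0.09213635  0.082     ]
handleL [ 0.50039857 -0.12885036  0.08      ]
handleR [ 0.47484148 -0.21001801  0.08      ]
front pts
[[ 0.53  -0.178  0.119]
 [ 0.53  -0.227  0.117]
 [ 0.53  -0.247  0.115]
 [ 0.528 -0.145  0.114]
 [ 0.528 -0.161  0.119]
 [ 0.528 -0.179  0.113]
 [ 0.528 -0.193  0.117]
 [ 0.528 -0.209  0.112]
 [ 0.527 -0.224  0.119]
 [ 0.527 -0.24   0.114]
 [ 0.528 -0.133  0.088]
 [ 0.527 -0.146  0.099]
 [ 0.525 -0.157  0.118]
 [ 0.526 -0.172  0.113]
 [ 0.526 -0.187  0.112]
 [ 0.526 -0.202  0.111]
 [ 0.525 -0.215  0.117]
 [ 0.525 -0.235  0.114]
 [ 0.528 -0.127  0.064]
 [ 0.528 -0.144  0.066]
 [ 0.525 -0.155  0.09 ]
 [ 0.523 -0.165  0.113]
 [
[... 1746 characters left out ...]
89]
 [ 0.496 -0.141  0.092]
 [ 0.496 -0.157  0.088]
 [ 0.497 -0.227  0.062]
 [ 0.497 -0.241  0.067]
 [ 0.493 -0.133  0.096]
 [ 0.493 -0.148  0.096]
 [ 0.493 -0.163  0.094]
 [ 0.494 -0.236  0.067]
 [ 0.491 -0.14   0.088]
 [ 0.491 -0.153  0.095]
 [ 0.49  -0.167  0.099]
 [ 0.491 -0.243  0.068]
 [ 0.488 -0.156  0.094]
 [ 0.488 -0.17   0.093]
 [ 0.488 -0.202  0.094]
 [ 0.486 -0.161  0.09 ]
 [ 0.485 -0.174  0.099]
 [ 0.485 -0.2    0.093]
 [ 0.483 -0.169  0.088]
 [ 0.483 -0.182  0.096]
 [ 0.483 -0.2    0.092]
 [ 0.481 -0.176  0.091]
 [ 0.481 -0.19   0.093]
 [ 0.481 -0.205  0.091]
 [ 0.478 -0.189  0.095]
 [ 0.478 -0.204  0.094]
 [ 0.475 -0.197  0.095]
 [ 0.473 -0.199  0.096]]
[432.1, 210.9] 0.7 4489
```

```bash
cat >> h.py <<'E'
def go(p,R=None,yaw=None):
    o,C=rot()
    if yaw is not None:R=Ro.from_euler('xyz',[180,0,yaw],degrees=True).as_matrix()
    if R is None:R=C
    print('T',np.round(C.T@(np.array(p)-o)*100,2),'A',np.round(Ro.from_matrix(C.T@R).as_rotvec(degrees=True),2))
E
python3 -c "
from h import *
go([.609,-.037,.25],yaw=81)"
```

```text
T [ 55.49 -42.15  -1.87] A [ -0.    -0.   -59.93]
```

```bash
R='{"translation":[55.5,-42.2,-1.9],"angular":[0,0,-60],"hand":0}'; python3 -m inch '[{"translation":[3.3,-2.5,-1.9],"angular":[0,0,-5],"hand":0},{"translation":[6.6,-5,-1.9],"angular":[0,0,-10],"hand":0},{"translation":[9.9,-7.5,-1.9],"angular":[0,0,-15],"hand":0},{"translation":[13.2,-10,-1.9],"angular":[0,0,-20],"hand":0},{"translation":[16.5,-12.5,-1.9],"angular":[0,0,-25],"hand":0},{"translation":[19.8,-15,-1.9],"angular":[0,0,-30],"hand":0},{"translation":[23.1,-17.5,-1.9],"angular":[0,0,-35],"hand":0},{"translation":[26.4,-20,-1.9],"angular":[0,0,-40],"hand":0},{"translation":[29.7,-22.5,-1.9],"angular":[0,0,-45],"hand":0},{"translation":[33,-25,-1.9],"angular":[0,0,-50],"hand":0},{"translation":[36.3,-27.5,-1.9],"angular":[0,0,-55],"hand":0},{"translation":[39.6,-30,-1.9],"angular":[0,0,-60],"hand":0}]'; python3 -c "
from h import *
print(rot()[0],ctrl.get_obs()['orientation'],ctrl.get_obs()['joint_pos'])
go([.609,-.037,.2],yaw=81)"
```

```text
clock: 2.25
position: [0.5048, -0.2064, 0.2507]
orientation: [180.0, 0.0, 81.3]
ft_force: [1.7, -0.8, -0.3]
width: 1.004
grip_force: 0.0
[ 0.50477271 -0.20639673  0.25072603] [1.79954752e+02 2.76188003e-02 8.13019287e+01] [ 34.16787449  15.58539486 -22.17506649 104.53448514   6.67951409
  61.10069416   0.80046052]
T [18.32  7.74  5.07] A [0.05 0.03 0.3 ]
```

```bash
python3 -m inch '[{"translation":[4,1.7,1],"angular":[0,0,0],"hand":0},{"translation":[8,3.4,2],"angular":[0,0,0],"hand":0},{"translation":[12,5,3],"angular":[0,0,0],"hand":0},{"translation":[15.5,6.5,4],"angular":[0,0,0],"hand":0},{"translation":[18.3,7.7,5],"angular":[0,0,0],"hand":0},{"translation":[18.3,7.7,5],"angular":[0,0,0],"hand":0}]'
python3 - <<'E'
from h import *
ctrl.snapshot('top');im,d=ctrl.snapshot('scene');cv2.imwrite('pics/s1.png',cv2.resize(im[140:300,270:430],(600,600)))
for n in('scene','top'):
    print([(np.round(l['uv'],1),round(l['p'],2)) for l in ctrl.landmark_of(n,'latch_peg')])
go([.609,-.037,.086],yaw=81)
E
```

```text
clock: 2.75
position: [0.6102, -0.0297, 0.1985]
orientation: [-179.9, -0.3, 81.7]
ft_force: [-0.9, 1.4, 0.8]
width: 1.002
grip_force: 0.0
[(array([336.2, 222.3]), 0.58)]
[]
T [ 0.38  0.02 11.43] A [-0.01  0.06 -0.  ]
```

View pics/s1.png

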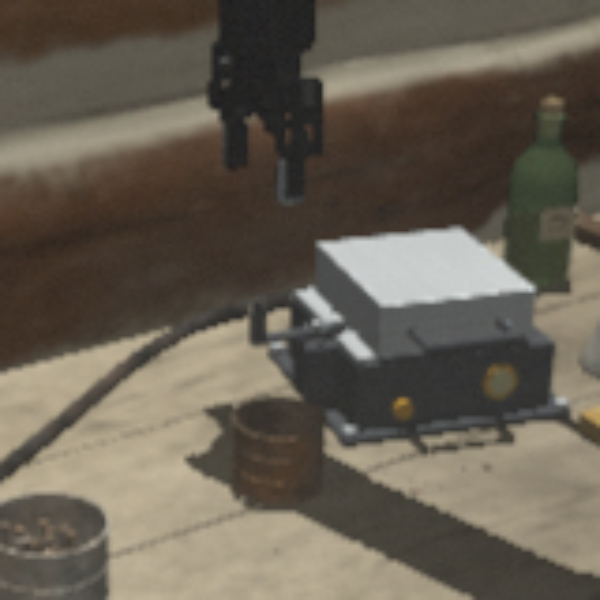

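```bash
python3 -c "
from h import *
print(atz('scene',(338.8,226.1),.089), atz('scene',(338.8,226.1-4.5),.106))"
python3 -m inch '[{"translation":[0.4,0,4],"angular":[0,0,0],"hand":0},{"translation":[0.4,0,8],"angular":[0,0,0],"hand":0},{"translation":[0.4,0,11.2],"angular":[0,0,0],"hand":0},{"translation":[0.4,0,11.2],"angular":[0,0,0],"hand":1},{"translation":[0.4,0,11.2],"angular":[0,0,0],"hand":1},{"translation":[0.4,0,11.2],"angular":[0,0,0],"hand":1},{"translation":[0.4,0,11.2],"angular":[0,0,0],"hand":1},{"translation":[0.4,0,11.2],"angular":[0,0,0],"hand":1},{"translation":[0.4,0,11.2],"angular":[0,0,0],"hand":1},{"translation":[0.4,0,11.2],"angular":[0,0,0],"hand":1}]'
```

```text
[ 0.60981036 -0.03812043  0.089     ] [ 0.60678758 -0.03518047  0.106     ]
clock: 3.78
position: [0.6105, -0.0354, 0.0903]
orientation: [179.8, -0.0, 81.1]
ft_force: [-0.8, -1.3, 6.9]
width: 0.133
grip_force: 58.5
```

```bash
python3 -m inch '[{"translation":[-0.04,-0.67,0],"angular":[0,0,-7],"hand":1},{"translation":[-0.16,-1.33,0],"angular":[0,0,-14],"hand":1},{"translation":[-0.37,-1.97,0],"angular":[0,0,-21],"hand":1},{"translation":[-0.64,-2.58,0],"angular":[0,0,-28],"hand":1},{"translation":[-0.99,-3.15,0],"angular":[0,0,-35],"hand":1},{"translation":[-1.41,-3.68,0],"angular":[0,0,-42],"hand":1},{"translation":[-1.89,-4.15,0],"angular":[0,0,-49],"hand":1},{"translation":[-2.42,-4.56,0],"angular":[0,0,-56],"hand":1},{"translation":[-3,-4.9,0],"angular":[0,0,-63],"hand":1},{"translation":[-3.62,-5.17,0],"angular":[0,0,-70],"hand":1},{"translation":[-4.26,-5.36,0],"angular":[0,0,-77],"hand":1},{"translation":[-4.73,-5.45,0],"angular":[0,0,-82],"hand":1}]'
```

```text
clock: 4.78
position: [0.5477, -0.0737, 0.0901]
orientation: [-179.9, 0.0, 163.4]
ft_force: [-5.8, 0.0, 13.4]
width: 0.131
grip_force: 59.6
```

```bash
python3 -m inch '[{"translation":[0,0,0],"angular":[0,0,0],"hand":1},{"translation":[0,0,0],"angular":[0,0,0],"hand":0.6},{"translation":[0,0,0],"angular":[0,0,0],"hand":0.6},{"translation":[0,0,0],"angular":[0,0,0],"hand":0.6},{"translation":[0,0,0],"angular":[0,0,0],"hand":0.6}]'
```

```text
clock: 5.2
position: [0.548, -0.0736, 0.0884]
orientation: [-180.0, 0.0, 163.1]
ft_force: [-0.2, 0.7, -0.5]
width: 0.401
grip_force: 0.0
```

```bash
python3 -m inch '[{"translation":[0,0,-4],"angular":[0,0,0],"hand":0.6},{"translation":[0,0,-8],"angular":[0,0,0],"hand":0.6},{"translation":[0,0,-12],"angular":[0,0,0],"hand":0.6},{"translation":[0,0,-13],"angular":[0,0,0],"hand":0.6},{"translation":[0,0,-13],"angular":[0,0,0],"hand":0.6}]'
cat >> h.py <<'E'
YAW=np.radians(-17.4);xr=np.array([np.cos(YAW),np.sin(YAW),0]);yr=np.array([-np.sin(YAW),np.cos(YAW),0]);up=np.array([0,0,1.])
def tilt(a):
    a=np.radians(a);z=np.sin(a)*xr-np.cos(a)*up;return np.c_[yr,np.cross(z,yr),z]
H=np.array([.488,-.165,.088])
E
python3 - <<'E'
from h import *
ctrl.snapshot('scene');im,d=ctrl.snapshot('top');cv2.imwrite('pics/t2.png',cv2.resize(im[150:300,330:530],(800,600)))
R=tilt(35); go(H-.07*R[:,2],R)
for n in('scene','top'):
    for k in('latch_peg','cover_handle'):
        print(n,k,[(np.round(l['uv'],1),round(l['p'],2)) for l in ctrl.landmark_of(n,k)])
E
```

```text
clock: 5.62
position: [0.5503, -0.0733, 0.2219]
orientation: [180.0, 0.4, 163.1]
ft_force: [0.8, -0.1, 0.0]
width: 0.4
grip_force: 0.0
T [  7.06 -10.42   7.26] A [-27.36 -27.52  87.39]
scene latch_peg [(array([361.4, 227.9]), 0.65)]
scene cover_handle [(array([396.1, 231.7]), 0.63), (array([342.2, 268.8]), 0.39)]
top latch_peg [(array([387.3, 232.2]), 0.44)]
top cover_handle [(array([165.4, 289. ]), 0.16)]
```

View pics/t2.png

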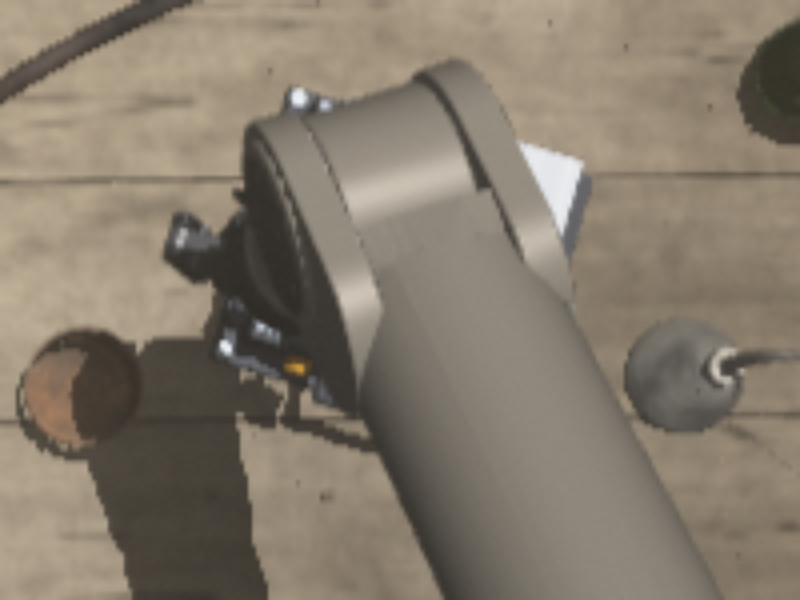

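```bash
python3 -c "
from h import *
print(atz('scene',(361.4,227.9),.089),atz('scene',(396.1,231.7),.0885))"
python3 -m inch '[{"translation":[0.6,-0.9,0],"angular":[-1.8,-1.8,5.8],"hand":0.6},{"translation":[1.2,-1.7,0],"angular":[-3.6,-3.7,11.6],"hand":0.6},{"translation":[1.8,-2.6,0],"angular":[-5.4,-5.5,17.5],"hand":0.6},{"translation":[2.4,-3.5,0],"angular":[-7.3,-7.3,23.3],"hand":0.6},{"translation":[3,-4.3,0],"angular":[-9.1,-9.2,29.1],"hand":0.6},{"translation":[3.5,-5.2,0],"angular":[-10.9,-11,35],"hand":0.6},{"translation":[4.1,-6.1,0],"angular":[-12.8,-12.8,40.8],"hand":0.6},{"translation":[4.7,-7,0],"angular":[-14.6,-14.7,46.6],"hand":0.6},{"translation":[5.3,-7.8,0],"angular":[-16.4,-16.5,52.4],"hand":0.6},{"translation":[5.9,-8.7,0],"angular":[-18.2,-18.3,58.3],"hand":0.6},{"translation":[6.5,-9.6,0],"angular":[-20,-20.2,64],"hand":0.6},{"translation":[7,-10.4,0],"angular":[-21.9,-22,70],"hand":0.6}]'; python3 -c "
from h import *
R=tilt(35);print(ctrl.get_obs()['joint_pos']);go(H-.07*R[:,2],R)"
```

```text
[ 0.56069776 -0.08858714  0.089     ] [ 0.48155079 -0.16035048  0.0885    ]
clock: 6.92
position: [0.4493, -0.1532, 0.2173]
orientation: [151.2, 4.4, 90.0]
ft_force: [-0.1, -0.7, -0.5]
width: 0.398
grip_force: 0.0
[ 59.8014797   -0.71599295 -44.87599834 134.13097774 -12.48711902
  17.83418639  26.81421294]
T [ 0.58 -3.42  6.31] A [-5.49 -5.45 17.05]
```

```bash
python3 -c "
from h import *
R=tilt(25);go(H-.05*R[:,2]-.003*R[:,1],R);go(H+.01*R[:,2]-.003*R[:,1],R)"
```

```text
T [ 0.19 -2.71  8.25] A [ 4.43 -3.94 17.46]
T [-0.14 -3.23 14.22] A [ 4.43 -3.94 17.46]
```

```bash
python3 -m inch '[{"translation":[0,-0.7,1],"angular":[1.1,-1,4.4],"hand":0.75},{"translation":[0.1,-1.4,3],"angular":[2.2,-2,8.7],"hand":0.75},{"translation":[0.1,-2.1,5.5],"angular":[3.3,-3,13],"hand":0.75},{"translation":[0.2,-2.7,8.2],"angular":[4.4,-3.9,17.5],"hand":0.75},{"translation":[0.2,-2.7,8.2],"angular":[4.4,-3.9,17.5],"hand":0.75},{"translation":[0.2,-2.7,8.2],"angular":[4.4,-3.9,17.5],"hand":0.75}]'
python3 - <<'E'
from h import *
R=tilt(25);print(ctrl.get_obs()['joint_pos']);go(H+.01*R[:,2]-.003*R[:,1],R)
im,d=ctrl.snapshot('scene');cv2.imwrite('pics/s3.png',cv2.resize(im[150:270,310:470],(800,600),interpolation=cv2.INTER_CUBIC))
E
```

```text
clock: 7.42
position: [0.4611, -0.1594, 0.1471]
orientation: [154.6, 0.6, 75.2]
ft_force: [-0.2, -1.1, -0.1]
width: 0.254
grip_force: 0.0
[ 40.17913649   9.14930302 -32.00785846 135.40327389  34.02548166
  13.71477362 -36.60707308]
T [ 0.21 -0.36  7.51] A [ 0.39 -0.55  2.63]
```

View pics/s3.png

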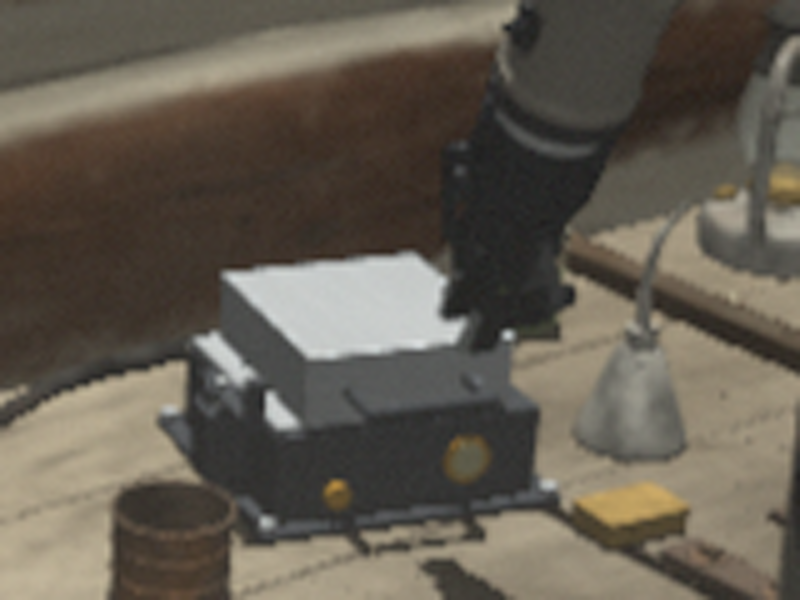

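```bash
sed -i 's/^H=.*/H=np.array([.487,-.166,.0855])/' h.py; python3 -m inch '[{"translation":[0.2,-0.5,2],"angular":[0.4,-0.5,2.6],"hand":0.75},{"translation":[0.2,-0.5,4],"angular":[0.4,-0.5,2.6],"hand":0.75},{"translation":[0.2,-0.5,5.5],"angular":[0.4,-0.5,2.6],"hand":0.75},{"translation":[0.2,-0.5,6.5],"angular":[0.4,-0.5,2.6],"hand":0.75},{"translation":[0.2,-0.5,6.5],"angular":[0.4,-0.5,2.6],"hand":0.75}]'
python3 - <<'E'
from h import *
R=tilt(25);print(ctrl.get_obs()['joint_pos']);go(H+.01*R[:,2]-.003*R[:,1],R)
E
```

```text
clock: 7.88
position: [0.4843, -0.1633, 0.0857]
orientation: [155.1, 0.0, 73.0]
ft_force: [-0.3, 0.9, 1.1]
width: 0.243
grip_force: 0.0
[ 28.92302579  18.19927678 -21.73042412 135.45041219  75.39524804
  10.10100467 -80.37904466]
T [-0.18  0.    1.16] A [-0.07 -0.13  0.36]
```

Run:
```python
from h import *
R=tilt(17);go(H+.01*R[:,2]-.003*R[:,1],R)
```

```text
T [-0.18 -0.13  1.11] A [ 7.93 -0.1   0.37]
```

```bash
python3 -m inch '[{"translation":[0,-0.1,0.2],"angular":[4,0,0],"hand":0.75},{"translation":[-0.1,-0.1,0.6],"angular":[8,0,0.3],"hand":0.75},{"translation":[-0.2,-0.1,1.1],"angular":[8,0,0.3],"hand":0.75},{"translation":[-0.2,-0.1,1.1],"angular":[8,0,0.3],"hand":0.75},{"translation":[-0.2,-0.1,1.1],"angular":[8,0,0.3],"hand":1},{"translation":[-0.2,-0.1,1.1],"angular":[8,0,0.3],"hand":1},{"translation":[-0.2,-0.1,1.1],"angular":[8,0,0.3],"hand":1},{"translation":[-0.2,-0.1,1.1],"angular":[8,0,0.3],"hand":1}]'
python3 - <<'E'
from h import *
print(ctrl.get_obs()['joint_pos'])
im,d=ctrl.snapshot('scene');cv2.imwrite('pics/s4.png',cv2.resize(im[150:270,310:470],(800,600),interpolation=cv2.INTER_CUBIC))
E
```

```text
clock: 8.55
position: [0.4894, -0.1678, 0.0783]
orientation: [162.6, -0.1, 72.5]
ft_force: [7.5, -2.8, -3.4]
width: 0.09
grip_force: 58.4
[ 38.23886639  22.0482402  -31.75035125 128.98127128  44.16276653
  19.56177031 -47.69837505]
```

Run:
```python
from h import *
o,C=rot()
for f in np.arange(0,96,4.):
    a=np.radians(6.3+f);a0=np.radians(6.3)
    D=.183*((np.cos(a0)-np.cos(a))*xr+(np.sin(a)-np.sin(a0))*up)
    print(f,np.round(C.T@D*100,2))
```

```text
0.0 [0. 0. 0.]
4.0 [ 0.    0.55 -1.15]
8.0 [ 0.    1.19 -2.26]
12.0 [ 0.01  1.9  -3.32]
16.0 [ 0.01  2.68 -4.33]
20.0 [ 0.01  3.53 -5.29]
24.0 [ 0.01  4.44 -6.18]
28.0 [ 0.02  5.42 -7.  ]
32.0 [ 0.02  6.45 -7.76]
36.0 [ 0.02  7.53 -8.44]
40.0 [ 0.02  8.65 -9.05]
44.0 [ 0.03  9.82 -9.57]
48.0 [  0.03  11.01 -10.01]
52.0 [  0.03  12.24 -10.37]
56.0 [  0.03  13.49 -10.64]
60.0 [  0.04  14.75 -10.83]
64.0 [  0.04  16.03 -10.92]
68.0 [  0.04  17.3  -10.93]
72.0 [  0.04  18.58 -10.85]
76.0 [  0.04  19.84 -10.67]
80.0 [  0.05  21.1  -10.41]
84.0 [  0.05  22.32 -10.07]
88.0 [ 0.05 23.53 -9.64]
92.0 [ 0.05 24.7  -9.12]
```

First part of the lift, to 44°.

```bash
python3 -m inch '[{"translation":[0,0.55,-1.15],"angular":[0,0,0],"hand":1},{"translation":[0,1.19,-2.26],"angular":[0,0,0],"hand":1},{"translation":[0,1.9,-3.32],"angular":[0,0,0],"hand":1},{"translation":[0,2.68,-4.33],"angular":[0,0,0],"hand":1},{"translation":[0,3.53,-5.29],"angular":[0,0,0],"hand":1},{"translation":[0,4.44,-6.18],"angular":[0,0,0],"hand":1},{"translation":[0,5.42,-7],"angular":[0,0,0],"hand":1},{"translation":[0,6.45,-7.76],"angular":[0,0,0],"hand":1},{"translation":[0,7.53,-8.44],"angular":[0,0,0],"hand":1},{"translation":[0,8.65,-9.05],"angular":[0,0,0],"hand":1},{"translation":[0,9.82,-9.57],"angular":[0,0,0],"hand":1},{"translation":[0,9.82,-9.57],"angular":[0,0,0],"hand":1}]'
```

```text
clock: 9.6
position: [0.5503, -0.187, 0.1986]
orientation: [162.8, 0.1, 72.5]
ft_force: [-7.0, 3.2, 8.0]
width: 0.086
grip_force: 60.9
```

```bash
python3 -m inch '[{"translation":[0,1.19,-0.44],"angular":[0,0,0],"hand":1},{"translation":[0,2.42,-0.8],"angular":[0,0,0],"hand":1},{"translation":[0,3.67,-1.07],"angular":[0,0,0],"hand":1},{"translation":[0,4.93,-1.26],"angular":[0,0,0],"hand":1},{"translation":[0,6.21,-1.35],"angular":[0,0,0],"hand":1},{"translation":[0,7.48,-1.36],"angular":[0,0,0],"hand":1},{"translation":[0,8.76,-1.28],"angular":[0,0,0],"hand":1},{"translation":[0,10.02,-1.1],"angular":[0,0,0],"hand":1},{"translation":[0,11.28,-0.84],"angular":[0,0,0],"hand":1},{"translation":[0,12.5,-0.5],"angular":[0,0,0],"hand":1},{"translation":[0,13.71,-0.07],"angular":[0,0,0],"hand":1},{"translation":[0,13.71,-0.07],"angular":[0,0,0],"hand":1}]'
```

```text
clock: 10.6
position: [0.6764, -0.2265, 0.2385]
orientation: [162.7, 0.0, 72.5]
ft_force: [-0.6, -0.4, 4.2]
width: 0.09
grip_force: 64.0
```

```bash
python3 -m inch '[{"translation":[0,0,0],"angular":[0,0,0],"hand":0.5},{"translation":[0,0,0],"angular":[0,0,0],"hand":0.5},{"translation":[0,0,0],"angular":[0,0,0],"hand":0.5},{"translation":[0,0,-2],"angular":[0,0,0],"hand":0.4},{"translation":[0,0,-5],"angular":[0,0,0],"hand":0.3},{"translation":[0,0,-8],"angular":[0,0,0],"hand":0},{"translation":[0,-2,-9],"angular":[0,0,0],"hand":0},{"translation":[0,-5,-9],"angular":[0,0,0],"hand":0},{"translation":[0,-8,-9],"angular":[0,0,0],"hand":0},{"translation":[0,-11,-9],"angular":[0,0,0],"hand":0},{"translation":[0,-11,-9],"angular":[0,0,0],"hand":0}]'
python3 - <<'E'
from h import *
im,d=ctrl.snapshot('scene');cv2.imwrite('pics/s5.png',cv2.resize(im[110:290,300:480],(600,600),interpolation=cv2.INTER_CUBIC))
for n in('scene','top'):
    if n=='top':
        im,d=ctrl.snapshot('top')
    for k in('cap_center','neck_top','cover_handle'):
        l=ctrl.landmark_of(n,k)
        for q in l[:1]:print(n,k,np.round(q['uv'],1),round(q['p'],2),atz(n,q['uv'],.087))
E
```

```text
clock: 11.52
position: [0.5426, -0.1854, 0.2889]
orientation: [163.3, 0.2, 72.5]
ft_force: [-0.2, -0.1, -1.2]
width: 1.002
grip_force: 0.0
scene cap_center [378.5 216.9] 0.51 [ 0.60272369 -0.19459164  0.087     ]
scene neck_top [373.7 222.4] 0.72 [ 0.57646201 -0.15182849  0.087     ]
scene cover_handle [362.2 161.6] 0.7 [ 1.11727939 -0.5459426   0.087     ]
top cap_center [428.  216.8] 0.8 [ 0.57836168 -0.17403838  0.087     ]
top cover_handle [470.7 134.6] 0.63 [ 0.78525218 -0.28648051  0.087     ]
```

View pics/s5.png

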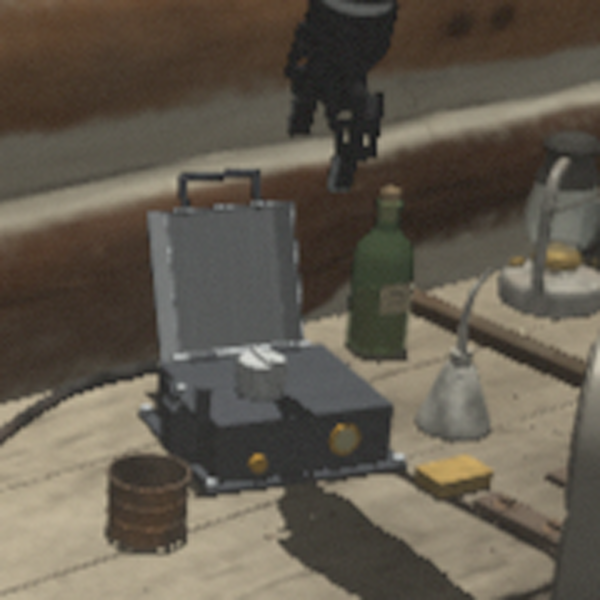

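Run:
```python
from h import *
im,d=ctrl.snapshot('top');cv2.imwrite('pics/t6.png',cv2.resize(im[130:280,360:520],(800,600)[:1]+(750,))[:600])
ctrl.snapshot('scene')
print(atz('scene',(378,222.5),.087),atz('scene',(378,216.5),.102))
for n in('scene','top'):
    l=ctrl.cut_out(n,'cap_center')
    for q in l[:1]:
        m=q['mask'];v,u=np.nonzero(m);print(n,q['uv'],q['p'],m.sum(),u.min(),u.max(),v.min(),v.max())
        dd=d if n=='top' else None
        if dd is not None:
            P=np.array([px(n,(a,b),dd[b,a]) for a,b in zip(u,v)]);P=P[(P[:,2]>.085)&(P[:,2]<.12)];print(np.median(P,0),P.min(0),P.max(0),cv2.minEnclosingCircle(P[:,:2].astype(np.float32)))
```

```text
[ 0.56839461 -0.16283561  0.087     ] [ 0.57925846 -0.17093909  0.102     ]
scene [378.0, 221.8] 0.63 153 371 384 216 228
top [424.5, 214.9] 0.55 320 418 437 206 225
[ 0.58109553 -0.17023634  0.09961683] [ 0.5593991  -0.19516799  0.08578281] [ 0.60434085 -0.14913107  0.10898598] ((0.5821349620819092, -0.1724594235420227), 0.023904740810394287)
```

View pics/t6.png

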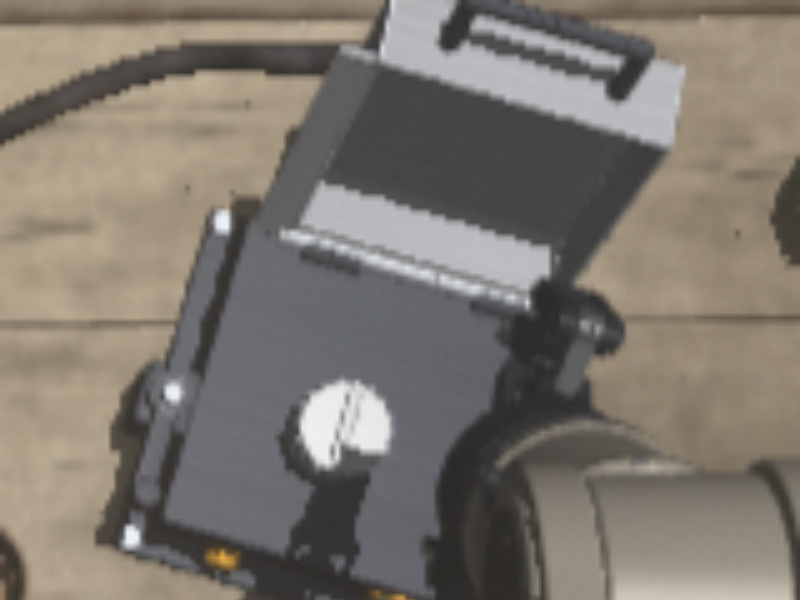

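Run:
```python
from h import *
print(atz('top',(429.2,215.4),.099),ctrl.get_obs()['joint_pos'])
go([.581,-.172,.17],yaw=72.6)
```

```text
[ 0.58029191 -0.17453067  0.099     ] [ 55.3584525   11.76406522 -49.01048883 108.65387661  15.61187965
  47.4598096  -18.18979637]
T [ 2.31 -1.18 12.44] A [17.11 -0.1  -0.09]
```

```bash
python3 -m inch '[{"translation":[0.7,-0.4,3],"angular":[5,0,0],"hand":0},{"translation":[1.4,-0.8,6],"angular":[10,0,0],"hand":0},{"translation":[2,-1.2,9],"angular":[15,0,0],"hand":0},{"translation":[2.2,-1.2,12.4],"angular":[17.1,0,0],"hand":0},{"translation":[2.2,-1.2,12.4],"angular":[17.1,0,0],"hand":0},{"translation":[2.2,-1.2,12.4],"angular":[17.1,0,0],"hand":0}]'
python3 - <<'E'
from h import *
print(ctrl.get_obs()['joint_pos']);go([.581,-.173,.073],yaw=72.6)
E
```

```text
clock: 12.62
position: [0.5795, -0.1726, 0.1679]
orientation: [-179.8, -0.2, 72.5]
ft_force: [-1.2, 0.6, 0.2]
width: 1.0
grip_force: 0.0
[ 42.91821946  31.08107959 -43.69363133 100.15645863  24.33424901
  58.90483071 -27.05017635]
T [-0.03  0.2   9.49] A [-0.24 -0.18 -0.06]
```

```bash
python3 -m inch '[{"translation":[0,0.2,3],"angular":[0,0,0],"hand":0},{"translation":[0,0.2,6],"angular":[0,0,0],"hand":0},{"translation":[0,0.2,8.5],"angular":[0,0,0],"hand":0},{"translation":[0,0.2,9.5],"angular":[0,0,0],"hand":0},{"translation":[0,0.2,9.5],"angular":[0,0,0],"hand":0.2},{"translation":[0,0.2,9.5],"angular":[0,0,0],"hand":1},{"translation":[0,0.2,9.5],"angular":[0,0,0],"hand":1},{"translation":[0,0.2,9.5],"angular":[0,0,0],"hand":1},{"translation":[0,0.2,9.5],"angular":[0,0,0],"hand":1},{"translation":[0,0.2,9.5],"angular":[0,0,0],"hand":1}]'; python3 -c "
from h import *
print(ctrl.get_obs()['torque'])"
```

```text
clock: 13.45
position: [0.5831, -0.1738, 0.0783]
orientation: [179.8, -0.1, 72.5]
ft_force: [-3.3, 0.4, 8.7]
width: 0.54
grip_force: 60.3
[0.13328933 0.86371174 0.00138455]
```

```bash
python3 -m inch '[{"translation":[0,0,-0.2],"angular":[0,0,-5],"hand":1},{"translation":[0,0,-0.2],"angular":[0,0,-10],"hand":1},{"translation":[0,0,-0.2],"angular":[0,0,-15],"hand":1},{"translation":[0,0,-0.2],"angular":[0,0,-20],"hand":1},{"translation":[0,0,-0.2],"angular":[0,0,-24],"hand":1},{"translation":[0,0,-0.2],"angular":[0,0,-24],"hand":1}]'; python3 -c "
from h import *
print(ctrl.get_obs()['torque'])"
```

```text
clock: 13.95
position: [0.5826, -0.1723, 0.0791]
orientation: [179.8, -0.2, 96.5]
ft_force: [-1.8, 3.8, 2.6]
width: 0.538
grip_force: 62.0
[ 1.08526234  0.45809065 -0.89371462]
```

```bash
python3 -m inch '[{"translation":[0,0,0],"angular":[0,0,6],"hand":1},{"translation":[0,0,0],"angular":[0,0,12],"hand":1},{"translation":[0,0,0],"angular":[0,0,12],"hand":1}]'; python3 -c "
from h import *
print(ctrl.get_obs()['torque'])"; python3 -m inch '[{"translation":[0,0,0],"angular":[0,0,6],"hand":1},{"translation":[0,0,0],"angular":[0,0,12],"hand":1},{"translation":[0,0,0],"angular":[0,0,18],"hand":1},{"translation":[0,0,0],"angular":[0,0,18],"hand":1}]'; python3 -c "
from h import *
print(ctrl.get_obs()['torque'])";python3 -m inch '[{"translation":[0,0,0],"angular":[0,0,6],"hand":1},{"translation":[0,0,0],"angular":[0,0,12],"hand":1},{"translation":[0,0,0],"angular":[0,0,18],"hand":1},{"translation":[0,0,0],"angular":[0,0,18],"hand":1}]'; python3 -c "
from h import *
print(ctrl.get_obs()['torque'])"
```

```text
clock: 14.2
position: [0.5825, -0.1734, 0.0788]
orientation: [179.9, -0.0, 84.3]
ft_force: [-1.8, 3.6, 3.0]
width: 0.542
grip_force: 62.0
[ 0.63932563  0.43942735 -0.08015511]
clock: 14.53
position: [0.5828, -0.1734, 0.0786]
orientation: [179.9, -0.1, 66.5]
ft_force: [-0.4, 2.6, 2.4]
width: 0.54
grip_force: 62.1
[ 0.38521875  0.14275817 -0.02690877]
clock: 14.87
position: [0.5832, -0.1736, 0.0786]
orientation: [179.9, -0.1, 48.6]
ft_force: [0.8, 1.4, 3.1]
width: 0.537
grip_force: 62.1
[ 0.21670358 -0.12075007 -0.06965886]
```

```bash
for i in 1 2; do python3 -m inch '[{"translation":[0,0,0],"angular":[0,0,5],"hand":1},{"translation":[0,0,0],"angular":[0,0,10],"hand":1},{"translation":[0,0,0],"angular":[0,0,10],"hand":1},{"translation":[0,0,0],"angular":[0,0,10],"hand":1}]'; python3 -c "
from h import *
print(ctrl.get_obs()['torque'])"; done
```

```text
clock: 15.2
position: [0.5833, -0.1737, 0.0785]
orientation: [179.9, -0.2, 38.9]
ft_force: [2.0, 0.6, 5.9]
width: 0.545
grip_force: 62.5
[ 0.00467697 -0.35625493  0.01958587]
clock: 15.53
position: [0.5834, -0.1739, 0.0785]
orientation: [179.9, -0.2, 28.9]
ft_force: [1.1, -0.2, 4.8]
width: 0.54
grip_force: 62.5
[-0.04620186 -0.28605768 -0.00300775]
```

```bash
for i in 1 2; do python3 -m inch '[{"translation":[0,0,0],"angular":[0,0,5],"hand":1},{"translation":[0,0,0],"angular":[0,0,10],"hand":1},{"translation":[0,0,0],"angular":[0,0,10],"hand":1},{"translation":[0,0,0],"angular":[0,0,10],"hand":1}]'; python3 -c "
from h import *
print(ctrl.get_obs()['torque'])"; done
python3 - <<'E'
from h import *
ctrl.snapshot('top');im,d=ctrl.snapshot('scene');cv2.imwrite('pics/s7.png',cv2.resize(im[180:260,330:430],(800,600)[:1]+(640,),interpolation=cv2.INTER_CUBIC)[:600])
E
```

```text
clock: 15.87
position: [0.5838, -0.1751, 0.0789]
orientation: [179.9, -0.2, 18.8]
ft_force: [2.1, -2.2, 7.5]
width: 0.541
grip_force: 62.9
[-0.61884063 -0.43093515 -0.07658093]
clock: 16.2
position: [0.5841, -0.175, 0.079]
orientation: [179.9, -0.3, 8.9]
ft_force: [2.1, -1.5, 7.9]
width: 0.541
grip_force: 63.0
[-0.70364656 -0.62063004  0.54596162]
```

View pics/s7.png

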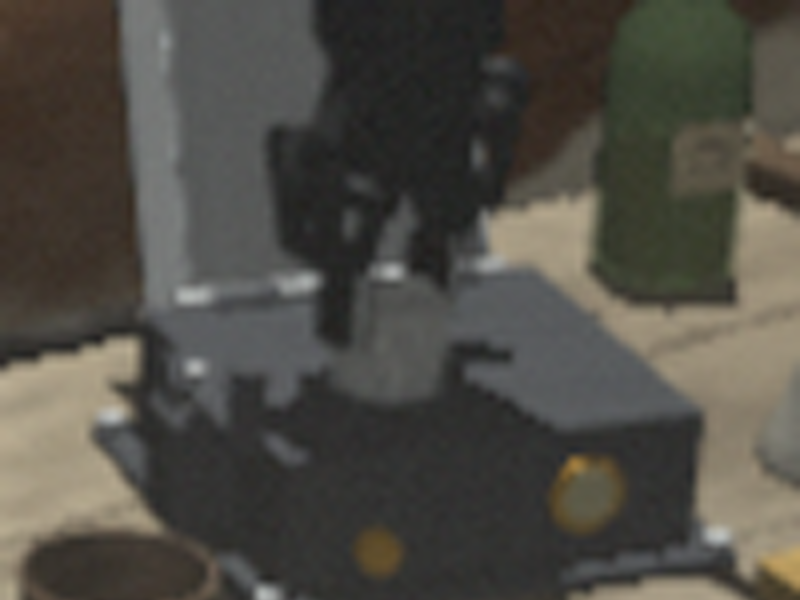

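```bash
python3 -m inch '[{"translation":[0,0,0],"angular":[0,0,4],"hand":1},{"translation":[0,0,0],"angular":[0,0,7],"hand":1},{"translation":[0,0,0],"angular":[0,0,7],"hand":1},{"translation":[0,0,0],"angular":[0,0,7],"hand":1}]'; python3 -c "
from h import *
print(ctrl.get_obs()['torque'])"; python3 -m inch '[{"translation":[0,0,-0.3],"angular":[0,0,0],"hand":1},{"translation":[0,0,-0.6],"angular":[0,0,0],"hand":1},{"translation":[0,0,-1],"angular":[0,0,0],"hand":1},{"translation":[0,0,-1],"angular":[0,0,0],"hand":1}]'; python3 -c "
from h import *
print(ctrl.get_obs()['torque'])"
```

```text
clock: 16.63
position: [0.5865, -0.175, 0.0796]
orientation: [179.9, -0.6, 2.0]
ft_force: [7.0, -3.0, 5.2]
width: 0.54
grip_force: 62.6
[-0.79927051 -1.81924633  0.69247368]
clock: 16.97
position: [0.5819, -0.1743, 0.0865]
orientation: [-180.0, 0.0, 2.0]
ft_force: [-1.2, -0.3, 4.8]
width: 0.533
grip_force: 71.8
[-0.42138208 -0.01042783  0.75822413]
```

```bash
python3 -m inch '[{"translation":[0,0,-0.7],"angular":[0,0,0],"hand":1},{"translation":[0,0,-1.4],"angular":[0,0,0],"hand":1},{"translation":[0,0,-2.1],"angular":[0,0,0],"hand":1},{"translation":[0,0,-2.1],"angular":[0,0,0],"hand":1}]'; python3 -c "
from h import *
print(ctrl.get_obs()['torque'])
im,d=ctrl.snapshot('scene');cv2.imwrite('pics/s8.png',cv2.resize(im[180:255,330:430],(800,600),interpolation=cv2.INTER_CUBIC))"
```

```text
clock: 17.3
position: [0.5829, -0.1736, 0.1105]
orientation: [-179.9, -0.2, 1.6]
ft_force: [-0.0, 0.5, -0.8]
width: 0.531
grip_force: 71.1
[ 0.0307229  -0.00019828  0.0087931 ]
```

View pics/s8.png

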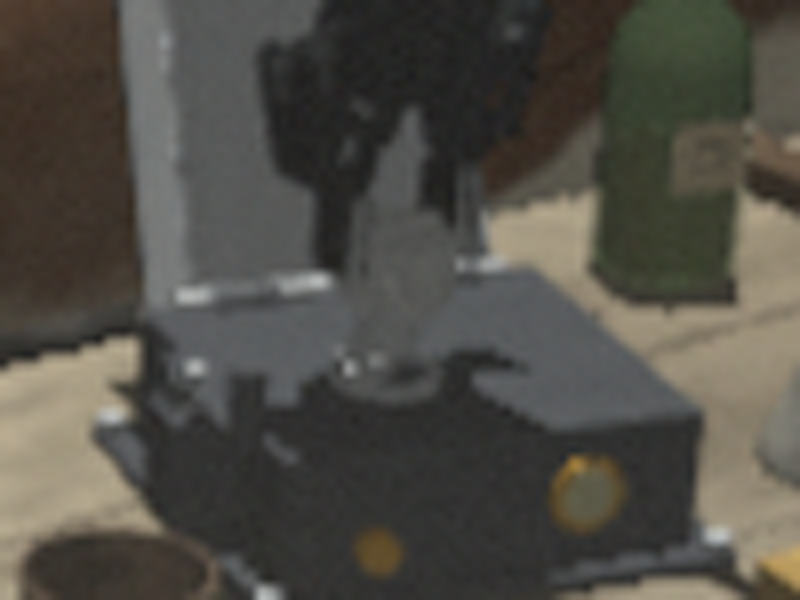

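The cap has come out of the neck, with its stem visible at crop (395,320) over the ring at (390,380). I'll raise it another 7 cm.

```bash
python3 -m inch '[{"translation":[0,0,-1.5],"angular":[0,0,0],"hand":1},{"translation":[0,0,-3],"angular":[0,0,0],"hand":1},{"translation":[0,0,-4.5],"angular":[0,0,0],"hand":1},{"translation":[0,0,-6],"angular":[0,0,0],"hand":1},{"translation":[0,0,-7],"angular":[0,0,0],"hand":1},{"translation":[0,0,-7],"angular":[0,0,0],"hand":1},{"translation":[0,0,-7],"angular":[0,0,0],"hand":1},{"translation":[0,0,-7],"angular":[0,0,0],"hand":1},{"translation":[0,0,-7],"angular":[0,0,0],"hand":1},{"translation":[0,0,-7],"angular":[0,0,0],"hand":1}]'
python3 - <<'E'
from h import *
im,d=ctrl.snapshot('scene');cv2.imwrite('pics/s9.png',cv2.resize(im[130:280,300:500],(800,600),interpolation=cv2.INTER_CUBIC))
E
```

```text
clock: 18.18
position: [0.5813, -0.1736, 0.1773]
orientation: [-179.9, 0.1, 1.5]
ft_force: [-0.2, -0.2, -1.3]
width: 0.532
grip_force: 71.1
```

View pics/s9.png

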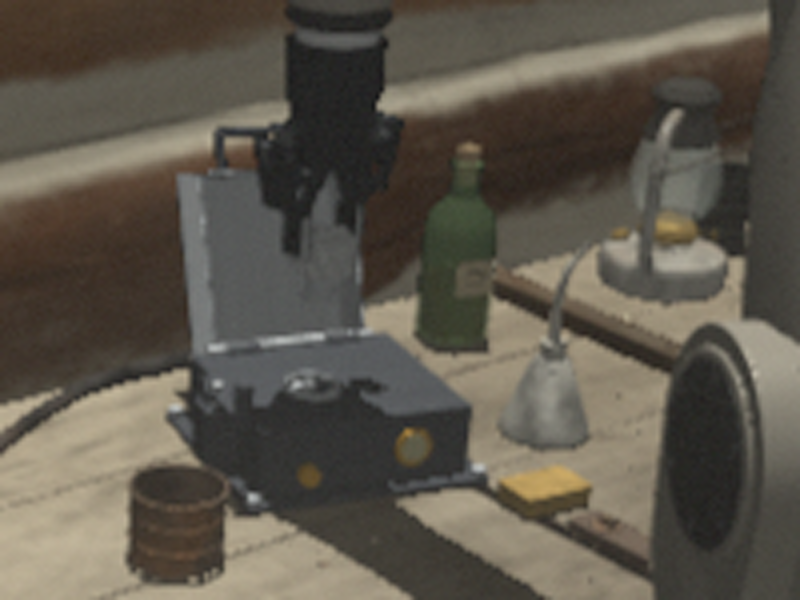

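The cap hangs in the fingers at crop (330,260), straight above the bare neck at (315,385). The cover leans back, the latch peg at (243,405) points to the robot, and the bystanders are where they stood.

```bash
python3 -c "
from cell import ctrl
print(ctrl.hand_in())"
```

```text
the job is handed in; nothing more can be done
None
```

I handed the job in at about 18 s with the latch swung free, the cover fully back and the cap, which loosened clockwise (left-hand thread), held about 10 cm above its neck; the hand-in gave no verdict, but the last picture shows the bystanders in front of and to the right of the reservoir where they stood, and the arm never went near the three on the left.

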